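# Turn the parts carousel to bring the nozzle to the pointer

### The arm

A 6-joint arm with a two-finger parallel gripper is mounted at the origin on a cart in front of the work surface, level with it; the furniture and walls round the work are solid. World frame = base frame: x ahead of the robot, y to its left, z up, the work surface at z = 0. Lengths are in mm, angles in rad, forces in N, time in s.
With the tool pointing down it reaches from about 300 to 775 mm from the base axis. Payload 14.6 kg.
Tool frame: the origin (TCP) lies at the very end of the fingers, on their centre line; the grasp point (between the pads) lies 19 mm behind it; y points along the fingers, z is the direction in which the jaws open and shut, and the axes are right-handed (so a half turn about y gives the same grasp; the last joint's range is limited). The gripper opens to 94 mm and grips with 3 to 60 N. Pads are 16 mm wide; open, the fingers measure 119 mm over their backs; the gripper's body (75 mm by 177 mm) begins 78 mm behind the grasp point.
Start: joints at [-1.323, 0.3, 1.521, -0, 1.321, -0.067], TCP at [170.287, -522.964, 176.346] pointing down, gripper open.
Joint ranges: [-3.03, 3.03], [-0.79, 2.21], [0.23, 2.52], [-1.04, 4.18], [0, 3.07], [-2.55, 2.55]. Speed limits (rad/s): [2.22, 2.22, 2.57, 3.14, 3.14, 3.14].

### API

Orientations are given as [roll, pitch, yaw] about the fixed x, y, z axes, in that order (R = Rz(yaw) Ry(pitch) Rx(roll)).
In Python, from cell import monitor, optics, manip gives the robot as it stands.
- The arm moves only by the shell command python3 -m creep 'ROWS' [FORCE]. ROWS is JSON, a list of rows, each an object of numbers: "tx", "ty", "tz": the shift along the tool's x, y, z scaled (see below); "turn": the turn about the tool's y scaled (see below); "fingers": the finger opening in mm, from 0 to 94. In form: [{"tx": .., "ty": .., "tz": .., "turn": .., "fingers": ..}, ...]. A call has 1 to 20 rows; each row is the pose to reach, as a shift and turn from the pose measured when the call began, along the tool's axes at that moment, turning the shorter way round; what a row does not reach only later rows make up. The controller multiplies each number of a shift by 200 mm and each number of a turn by pi rad. A row lasts 1/10 s, in which the tool goes at most 50 mm and 8.59 degrees, less where a joint would pass 70% of its speed; a pose out of reach is approached as far as the arm can. A call with a number of a shift or a turn outside -1 to 1 is refused whole. A call with a gripper value outside its range is refused whole. The fingers move at their own pace and stop on an object; FORCE is the grip in N (left out, the last holds). Time passes only in rows, so rows that repeat a pose let the fingers close. It gives the time, the measured TCP pose, the force and the opening at its end, in the units of the state.
- monitor.read_state(): the state, without advancing time (a new reading comes with each control period).
- optics.camera(name): name is "scene" or "top" or "wrist"; returns a dict with "frame" (400x640x3 uint8, red, green, blue), "range_z" (400x640 float32, mm along the optical axis (not along the pixel's ray), 0 where there is no reading), "fx", "fy", "cx", "cy" (pixels), "distortion" ([k1, k2, p1, p2, k3] as OpenCV has them; the pictures are not rectified), "R" (3x3) and "t" (3): a world point X has camera coordinates R X + t; the wrist camera has in their place "mount" (4x4, takes a point from camera to tool coordinates, whose origin is the TCP and whose axes are the tool frame's). Camera axes: x right, y down, z forward; pixel columns grow to the right and rows downward; lengths in mm; the calibration is good to about 2 mm. A picture is of the moment at which its call begins: read the wrist's pose just before it.
- manip.sign_off(): hands the job in, once; it reports no verdict.
The state is a dict: "clock": time; "joints": joint angles; "qd": joint speeds; "effort": joint torques, N m; "eef_pos": TCP position; "eef_rot": TCP orientation; "wrist_force": force on the tool from outside, world axes, zero at the start; "moment": the same for the moment, N m; "finger_gap": finger opening in mm.
Only numpy, scipy, OpenCV 4.12 (cv2) and the standard library are available. Lean on these libraries where they do the work, as an engineer would, in place of code of your own. Each camera call takes 0.05 s, during which the arm holds its last target.

### The job

Turn the parts carousel by pushing the pegs on its rim round with the fingers until the welding nozzle standing on it is lined up with the pointer on the carousel's foot, then take the hand away. Do not touch or lift anything that stands on the carousel: every part must ride along in its own dish, and the things lying about on the worktop stay where they are.

Things in the scene. Friction and masses are not known exactly. Their poses are not given: they have to be found in the camera images.
- carousel_foot: Fixed foot: dark steel disc, 170 mm diameter, under the wheel, with a flat 50 mm wide tongue reaching 195 mm from the axis along the foot's -x axis, roughly towards the robot; on it lies the pointer, an aluminium arrow head. Tongue and pointer rise at most 9 mm above the worktop, so fingers can pass over them. Origin: on the wheel's vertical axis, at worktop height; z up.
- pointer (a point): Tip of the pointer arrow, on the foot's tongue, 154 mm from the wheel's axis along the foot's -x axis, 9 mm above the worktop. The arrow points at the axis. Above the wheel, at x = 0.58, a thin gantry bar runs from side to side, its underside 550 mm above the worktop: keep hand and wrist low.
- turntable_centre (a point): On the wheel's axis at its disc's top, 39 mm above the worktop; turns with the wheel (x to the first peg). Wheel: grey disc, 208 mm diameter, 22 to 39 mm above the worktop; low hub (50 mm above the worktop); four round dishes, 74 mm wide inside, rims 47 mm above the worktop, centres 60 mm from the axis at 45, 135, 225, 315 degrees from the wheel's x axis.
- peg (a point): On the first of six equal steel pegs, round bars of 14 mm diameter that stick out level from the wheel's rim like spokes every 60 degrees, the first along the wheel's x axis, from the rim (104 mm) to 145 mm from the axis. This point: on the bar's centre line, 125 mm from the axis, 30.5 mm above the worktop. Under the pegs, outside the foot, is free worktop, save for the tongue.
- turntable (a joint): Turn of the wheel about its vertical axis since the start, rad, 0 at the start, positive counter-clockwise seen from above. It turns without end both ways, stiffly (about 0.1 N m, 1 N at the pegs), and stays where it is left.
- nozzle: The welding nozzle to be brought to the pointer: an upright copper cone with a ring groove, 24 mm diameter, 32 mm tall. It stands loose in one of the four dishes of the wheel (which one varies), underside 41 mm above the worktop; must not be touched. Origin: centre of its underside, z up.
- round_case: Round flat case, 47 mm diameter, 17 mm tall. It stands loose in one of the four dishes of the wheel (which one varies), underside 41 mm above the worktop; must not be touched. Origin: centre of its underside, z up.
- square_case: Square flat case, 50x50x15 mm. It stands loose in one of the four dishes of the wheel (which one varies), underside 41 mm above the worktop; must not be touched. Origin: centre of its underside, z up.
- spacer: Plain steel spacer ring, 42 mm outside, 18 mm bore, 20 mm tall. It stands loose in one of the four dishes of the wheel (which one varies), underside 41 mm above the worktop; must not be touched. Origin: centre of its underside, z up.
- pliers: Needle-nose pliers, 153x50x13 mm, lying on the worktop left of the carousel; a bystander. Origin: centre of the underside, x along the length.
- tape_roll: Roll of masking tape, 96 mm diameter, 24 mm tall, lying right of the carousel; a bystander. Origin: centre of the underside.
Mind the look-alikes: they are no part of the job. What is shaped like the spacer but purple or yellow is not meant. Leave any turquoise look-alike of the round_case alone.

How it is judged (in metres and radians):
At the end, for the whole second after the job is handed in: The nozzle stands at the pointer's side of the wheel with its centre within 8 mm of the line from the wheel's axis through the pointer (about 7.5 degrees of turn); the wheel is at rest, all four parts stand upright in their dishes on the wheel (y of nozzle in the frame of carousel_foot between -0.008 and 0.008 m and x of nozzle in the frame of carousel_foot below -0.03 m and velocity of joint turntable between -0.03 and 0.03 rad/s and linear speed of nozzle below 0.01 m/s and horizontal distance between nozzle and turntable_centre between 0.028 and 0.09 m and height (world z) of nozzle between 0.036 and 0.046 m and angle between each of nozzle, round_case, square_case, spacer's own z axis and vertical below 0.2 rad and horizontal distance between round_case and turntable_centre between 0.028 and 0.09 m and height (world z) of round_case between 0.036 and 0.046 m and horizontal distance between square_case and turntable_centre between 0.028 and 0.09 m and height (world z) of square_case between 0.036 and 0.046 m and horizontal distance between spacer and turntable_centre between 0.028 and 0.09 m and height (world z) of spacer between 0.036 and 0.046 m); the robot touches nothing.
It fails at once if the robot touches a part that stands on the carousel (contact force between any of the fingers, the arm and nozzle above 0.3 N or contact force between any of the fingers, the arm and round_case above 0.3 N or contact force between any of the fingers, the arm and square_case above 0.3 N or contact force between any of the fingers, the arm and spacer above 0.3 N).
It fails at once if a part on the carousel is lifted or leaves its dish (height (world z) of any of nozzle, round_case, square_case, spacer above 0.051 m or height (world z) of any of nozzle, round_case, square_case, spacer below 0.033 m or horizontal distance between any of nozzle, round_case, square_case, spacer and turntable_centre above 0.092 m).
It fails at once if a thing lying on the worktop is pushed aside by more than 2 cm (distance of any of pliers, tape_roll from where it was at the start of the episode above 0.02 m).
It also fails if it takes over 64 s, if anything falls off the work surface, if the arm or the gripper's body presses on something with over 40 N, if the wrist force passes 120 N, or if a joint passes its speed limit or range.

## Working session

There is one attempt and no reset: what is moved stays moved. The work goes in short steps, Python scripts to look and compute and a shell command to move; the robot and the scene stay as the last step left them, time stands still between calls to the robot, and variables do not carry over. Pictures are saved under pics/ and viewed, and the job is handed in when it is done.

```bash
ls; mkdir -p pics; python3 - <<'E'
from cell import monitor, optics, manip
import cv2
s=monitor.read_state(); print(s)
for n in ("scene","top"):
    c=optics.camera(n); cv2.imwrite(f"pics/{n}0.png",c["frame"][:,:,::-1])
    print(n,c["fx"],c["fy"],c["cx"],c["cy"],c["distortion"],c["R"],c["t"])
E
```

```text
pics
{'clock': 0.0, 'joints': array([-1.32262539e+00,  3.00475878e-01,  1.52156734e+00,  5.30142636e-05,
        1.32072213e+00, -6.65738851e-02]), 'qd': array([ 1.57060701e-03,  2.90771267e-04, -4.23422252e-04,  9.39193635e-04,
       -5.92534324e-05,  2.19860939e-03]), 'effort': array([-5.68965661e-04, -5.31808090e+01, -3.52734911e+01,  7.08033610e-02,
        2.44546984e-02, -5.98027577e-05]), 'eef_pos': array([ 170.21816579, -522.68512867,  175.78954883]), 'eef_rot': array([-1.57196301e+00,  1.29249496e-04, -2.82686106e+00]), 'wrist_force': array([-0.06412368,  0.32597704, -0.46048784]), 'moment': array([-0.02889297,  0.0193822 ,  0.01444019]), 'finger_gap': 94.1874385542528}
scene 473.60756185335435 473.60756185335435 320.59670797447404 199.21372529829756 [-0.09936423  0.          0.          0.          0.        ] [[-0.70188638 -0.71226503  0.00583436]
 [-0.31563543  0.30367245 -0.89897571]
 [ 0.63853722 -0.63282034 -0.43795963]] [ 380.7546525   229.85098132 1282.49368116]
top 455.9525223090077 455.9525223090077 319.65134885172756 190.9966835103641 [-0.03227476  0.          0.          0.          0.        ] [[-0.0179921  -0.99938819 -0.02999232]
 [-0.99290777  0.02138512 -0.11694804]
 [ 0.11751788  0.02767547 -0.99268505]] [  15.3866475   536.639672   1247.13952502]
```

View pics/top0.png

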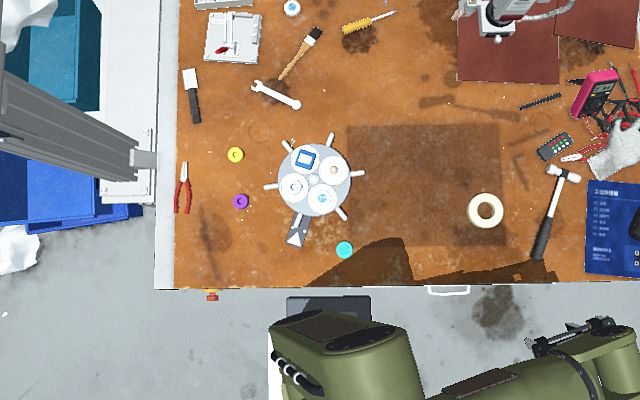

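View pics/scene0.png

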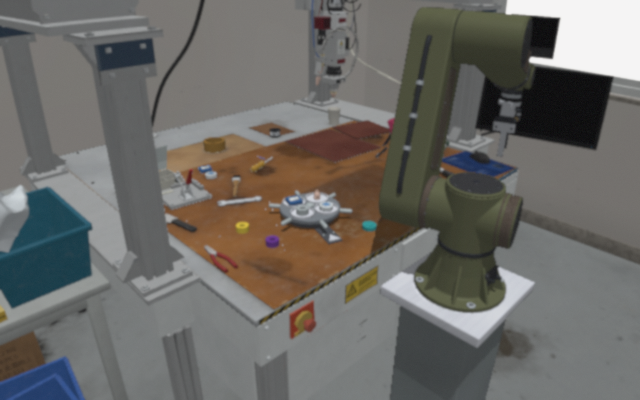

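The top view shows the carousel around (314,180), with its tongue and pointer near (298,232). There are yellow (235,154) and purple (240,201) rings and a turquoise disc (344,250), all of them look-alikes lying off the wheel. Next I'll enlarge the wheel.

```bash
cat > h.py <<'E'
import numpy as np, cv2
from cell import monitor, optics
def ray(c,uv):
    K=np.array([[c["fx"],0,c["cx"]],[0,c["fy"],c["cy"]],[0,0,1]])
    p=cv2.undistortPoints(np.array(uv,float).reshape(-1,1,2),K,np.array(c["distortion"],float)).reshape(-1,2)
    d=np.c_[p,np.ones(len(p))]@np.array(c["R"])
    return -np.array(c["R"]).T@np.array(c["t"]), d
def plane(c,uv,z):
    o,d=ray(c,uv); return o+d*((z-o[2])/d[:,2])[:,None]
def proj(c,X):
    K=np.array([[c["fx"],0,c["cx"]],[0,c["fy"],c["cy"]],[0,0,1]])
    return cv2.projectPoints(np.array(X,float).reshape(-1,1,3),cv2.Rodrigues(np.array(c["R"],float))[0],np.array(c["t"],float),K,np.array(c["distortion"],float))[0].reshape(-1,2)
def crop(c,u0,v0,u1,v1,k,name):
    cv2.imwrite(name,cv2.resize(c["frame"][v0:v1,u0:u1,::-1],None,fx=k,fy=k,interpolation=cv2.INTER_CUBIC))
E
python3 - <<'E'
from h import *
c=optics.camera("top"); crop(c,255,125,375,255,5 if 0 else 4,"pics/t1.png")
c=optics.camera("scene"); crop(c,260,180,360,250,6,"pics/s1.png")
E
```

```text
(no output)
```

View pics/t1.png

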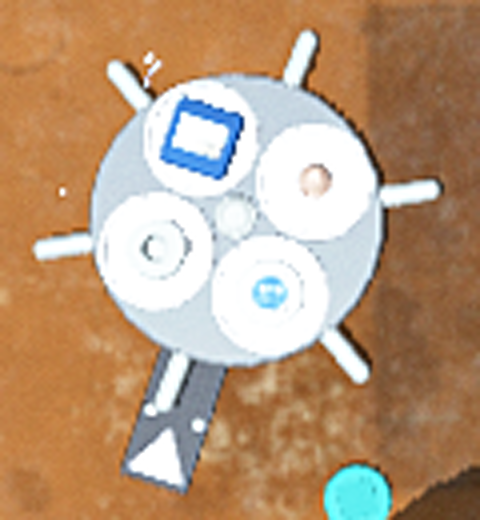

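View pics/s1.png

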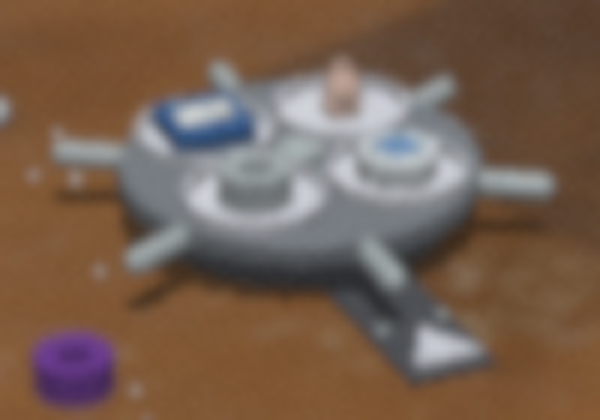

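The crop (4x) shows the copper cone, which is the nozzle, in the upper-right dish at (316,180), full-frame about (334,170). The blue square case, the steel ring and the white/blue round case are in the other three dishes. The pointer tip is at about (166,432) in the crop. Next come the measurements.

```bash
cat > meas.py <<'E'
from h import *
def meas(c,verbose=True):
    f=c["frame"]; hsv=cv2.cvtColor(f,cv2.COLOR_RGB2HSV).astype(int)
    H,S,V=hsv[...,0],hsv[...,1],hsv[...,2]
    # unrectified mask -> list of table points
    vv,uu=np.mgrid[120:260,250:380]; uv=np.c_[uu.ravel(),vv.ravel()]
    h,s,v=(a[120:260,250:380].ravel() for a in (H,S,V))
    return uv,h,s,v
if __name__=="__main__":
    c=optics.camera("top")
    uv,h,s,v=meas(c)
    g=((s<60)&(v>120)).reshape(140,130).astype(np.uint8)
    g=cv2.morphologyEx(g,cv2.MORPH_CLOSE,np.ones((5,5)))
    o=cv2.morphologyEx(g,cv2.MORPH_OPEN,cv2.getStructuringElement(cv2.MORPH_ELLIPSE,(15,15)))
    cs,_=cv2.findContours(o,0,1); k=max(cs,key=cv2.contourArea).reshape(-1,2)+[250,120]
    P=plane(c,k,39)[:,:2]
    A=np.c_[2*P,np.ones(len(P))]; sol=np.linalg.lstsq(A,(P**2).sum(1),rcond=None)[0]
    ctr=sol[:2]; r=np.sqrt(sol[2]+ctr@ctr); 
    res=np.linalg.norm(P-ctr,axis=1)-r
    for _ in range(5):
        m=abs(res)<3
        sol=np.linalg.lstsq(A[m],(P[m]**2).sum(1),rcond=None)[0];ctr=sol[:2]; r=np.sqrt(sol[2]+ctr@ctr);res=np.linalg.norm(P-ctr,axis=1)-r
    print("wheel ctr",ctr,"r",r,"rms",res[m].std(), m.mean())
    # pegs
    Q=plane(c,uv,30.5)[:,:2]-ctr; rr=np.hypot(*Q.T); a=np.degrees(np.arctan2(Q[:,1],Q[:,0]))
    pm=(s<60)&(v>140)&(rr>112)&(rr<138)
    lab=np.zeros(140*130,np.uint8); lab[pm]=1
    n,L,st,ce=cv2.connectedComponentsWithStats(lab.reshape(140,130))
    for i in range(1,n):
        if st[i,4]>=8:
            q=Q[(L==i).ravel()].mean(0); print("peg",st[i,4],np.hypot(*q),np.degrees(np.arctan2(q[1],q[0])),(ce[i]+[250,120]).round(1))
    N=plane(c,uv,60)[:,:2]-ctr; rn=np.hypot(*N.T)
    nm=((h<15)|(h>170))&(s>35)&(v>100)&(rn<92)
    lab[:]=0; lab[nm]=1; n,L,st,ce=cv2.connectedComponentsWithStats(lab.reshape(140,130))
    for i in range(1,n):
        if st[i,4]>=8:
            q=N[(L==i).ravel()].mean(0); print("nozzle",st[i,4],np.hypot(*q),np.degrees(np.arctan2(q[1],q[0])),(ce[i]+[250,120]).round(1))
    T=plane(c,uv,9)[:,:2]-ctr; rt=np.hypot(*T.T)
    tm=(s<40)&(v>200)&(rt>152)&(rt<200)
    lab[:]=0; lab[tm]=1; n,L,st,ce=cv2.connectedComponentsWithStats(lab.reshape(140,130))
    for i in range(1,n):
        if st[i,4]>=8:
            w=(L==i).ravel(); q=T[w].mean(0); print("pointer",st[i,4],np.hypot(*q),np.degrees(np.arctan2(q[1],q[0])),rt[w].min(),rt[w].max(),(ce[i]+[250,120]).round(1))
    z=[("dark tongue",(v<110)&(s<90)&(rt>110)&(rt<193))]
    for nme,w in z:
        lab[:]=0; lab[w]=1; n,L,st,ce=cv2.connectedComponentsWithStats(lab.reshape(140,130))
        i=1+st[1:,4].argmax(); q=T[(L==i).ravel()].mean(0); print(nme,st[i,4],np.hypot(*q),np.degrees(np.arctan2(q[1],q[0])))
    print(monitor.read_state()["clock"])
E
python3 meas.py
```

```text
wheel ctr [543.1986588  31.3353141] r 114.09366197133537 rms 1.5308385301931056 0.07169811320754717
peg 518 104.98240729191082 -19.996476375228713 [322.4 154.2]
peg 39 122.7427702213162 85.51823777611209 [266.8 186.6]
peg 34 121.58979704995242 -131.0778108823525 [343.5 216.8]
peg 137 124.27200132594407 162.3804281931243 [297.4 231.5]
nozzle 18 85.7299362837544 -54.349674167279765 [334.6 169.2]
nozzle 8 88.78886987371655 93.54199388260784 [277.5 190.4]
nozzle 93 82.76478681464928 128.3177506090249 [286.2 206.8]
nozzle 18 88.05550275031128 -146.6930408064136 [327.8 214.1]
nozzle 38 85.95363834310596 -170.3620086684922 [315.4 218.4]
pointer 38 164.48570317564662 -21.287129864552007 152.76505770303868 177.0203130541153 [330.3 136.9]
pointer 22 159.0770632975047 28.42886479949844 152.17955944785038 166.8587134547427 [283.7 142.6]
pointer 14 156.24595655102416 -71.93641879262664 152.19726551656265 161.2606579764194 [362.1 172. ]
pointer 46 156.25861218339944 161.3052391345442 152.097693785121 161.02374291600853 [293.7 242.3]
dark tongue 6 126.13242814955296 -61.88033145928034
0.25
```

The wheel radius comes out at 114 mm where it should be 104, so the circle fit is wrong. I'll make it robust.

```bash
python3 - <<'E'
s=open('meas.py').read()
a=s.index("    P=plane(c,k,39)"); b=s.index("    # pegs")
s=s[:a]+'''    g8=f[...,:].copy()
    from scipy.optimize import least_squares
    # rim: along rays outward from the rough axis, last non-brown (S<70) pixel sample at z=39 plane
    ctr=plane(c,[[314.2,179.5]],45)[0,:2]
    for it in range(4):
        th=np.radians(np.arange(0,360,3)); rs=np.arange(85,122,0.5)
        X=np.c_[(ctr[0]+np.outer(np.cos(th),rs)).ravel(),(ctr[1]+np.outer(np.sin(th),rs)).ravel(),np.full(len(th)*len(rs),39.)]
        p=proj(c,X).astype(np.float32)
        Sm=cv2.remap(S.astype(np.float32),p[:,0].reshape(len(th),-1),p[:,1].reshape(len(th),-1),cv2.INTER_LINEAR)
        e=[(t,rs[np.argmax(row>75)]) for t,row in zip(th,Sm) if (row>75).any() and row[0]<75]
        P=np.array([ctr+q*np.array([np.cos(t),np.sin(t)]) for t,q in e])
        sol=least_squares(lambda x:np.hypot(P[:,0]-x[0],P[:,1]-x[1])-x[2],[*ctr,104],loss="cauchy",f_scale=1.)
        ctr=sol.x[:2]
    print("wheel ctr",ctr,"r",sol.x[2],"n",len(P),"med|res|",np.median(abs(sol.fun)))
'''+s[b:]
open('meas.py','w').write(s)
E
python3 meas.py
```

```text
Traceback (most recent call last):
  File "meas.py", line 16, in <module>
    g8=f[...,:].copy()
       ^
NameError: name 'f' is not defined
```

```bash
python3 - <<'E'
s=open('meas.py').read()
s=s.replace("    g8=f[...,:].copy()\n",'    S=cv2.cvtColor(c["frame"],cv2.COLOR_RGB2HSV)[...,1]\n')
open('meas.py','w').write(s)
E
python3 meas.py
```

```text
wheel ctr [569.59598446  20.62578742] r 103.73887615926895 n 97 med|res| 0.3291616466831755
peg 41 124.7873030183455 -21.974804802328876 [329.6 139. ]
peg 58 125.01443681771921 35.46601751109598 [287.8 144.8]
peg 50 125.01878312293096 -82.19209257747838 [357.7 172.7]
peg 49 124.9333024676562 97.21529624924459 [270.  186.1]
peg 47 124.94548784460376 -142.68111422224672 [341.6 214.3]
peg 57 124.81261934209206 156.0181976053985 [296.4 220.5]
peg 69 124.89872442134399 167.14219826527074 [304.6 223.1]
nozzle 13 65.03457620412753 -70.38303093614061 [335.5 169.8]
pointer 109 176.27501962302452 160.75213573780513 154.2020589015991 189.49349828258215 [294.6 239.5]
dark tongue 10 124.28319398627578 160.46261975722857
0.35
```

The wheel axis is at (569.6, 20.6), with r = 103.7 against the given 104. The pointer direction is at about 160.6°. The pegs are at about −22+60k°, and the nozzle is at about −69° and r = 65, which fits the dish at −67°. It has to turn about −130° (clockwise). I'll push pegs in +y on the near side with closed fingers, starting behind the peg at −142.5° and staying clear of the turquoise disc at about (380,−60). The approach comes first, at safe height.

```bash
python3 -m creep '[{"tx":-0.1,"tz":-0.07,"turn":0.01,"fingers":0},{"tx":-0.25,"tz":-0.18,"turn":0.03,"fingers":0},{"tx":-0.42,"tz":-0.3,"turn":0.05,"fingers":0},{"tx":-0.6,"tz":-0.42,"turn":0.07,"fingers":0},{"tx":-0.77,"tz":-0.54,"turn":0.09,"fingers":0},{"tx":-0.9,"tz":-0.63,"turn":0.1,"fingers":0},{"tx":-0.95,"tz":-0.67,"turn":0.1,"fingers":0},{"tx":-0.95,"tz":-0.67,"turn":0.1,"fingers":0},{"tx":-0.95,"tz":-0.67,"turn":0.1,"fingers":0}]'
python3 - <<'E'
from h import *
c=optics.camera("top")
from scipy.spatial.transform import Rotation as Ro
f=cv2.cvtColor(c["frame"],cv2.COLOR_RGB2HSV)
m=cv2.inRange(f,(80,100,120),(95,255,255)); m[:230]=0;m[270:]=0;m[:,:330]=0;m[:,360:]=0
v,u=np.nonzero(m); print("turq",plane(c,[[u.mean(),v.mean()]],17))
# nozzle with several S thresholds, apex height
hsv=f.astype(int)
vv,uu=np.mgrid[155:185,320:350]; 
for smin in(25,35,45,60):
    w=((hsv[155:185,320:350,0]<18)|(hsv[155:185,320:350,0]>168))&(hsv[155:185,320:350,1]>smin)&(np.hypot(uu-334.5,vv-170)<7)
    for z in(57,70):
        p=plane(c,[[uu[w].mean(),vv[w].mean()]],z)[0,:2]-[569.6,20.6]; print(smin,w.sum(),z,np.hypot(*p),np.degrees(np.arctan2(p[1],p[0])))
s=monitor.read_state(); print(s["clock"],s["eef_pos"],s["eef_rot"],s["finger_gap"])
E
```

```text
turq [[373.14970499 -59.62143929  17.        ]]
25 31 57 61.06564829096913 -68.19402390128191
25 31 70 60.24635039002802 -70.07212479285657
35 21 57 62.26119188909687 -68.10049932372236
35 21 70 61.425547182810824 -69.94220554085547
45 8 57 65.15653303781359 -67.91769946343886
45 8 70 64.28290744958335 -69.67688998719618
60 0 57 nan nan
60 0 70 nan nan
0.4 [ 170.26383299 -522.92271222  176.26626391] [-1.57098027e+00 -4.40646272e-05 -2.82677636e+00] 93.9912841536186$[0]: bad value
<stdin>:13: RuntimeWarning: Mean of empty slice.
  ret = ret.dtype.type(ret / rcount)
```

The call was refused, probably because every row has to have all five keys. I'll add ty.

```bash
python3 -m creep '[{"tx":-0.1,"ty":0,"tz":-0.07,"turn":0.01,"fingers":0},{"tx":-0.25,"ty":0,"tz":-0.18,"turn":0.03,"fingers":0},{"tx":-0.42,"ty":0,"tz":-0.3,"turn":0.05,"fingers":0},{"tx":-0.6,"ty":0,"tz":-0.42,"turn":0.07,"fingers":0},{"tx":-0.77,"ty":0,"tz":-0.54,"turn":0.09,"fingers":0},{"tx":-0.9,"ty":0,"tz":-0.63,"turn":0.1,"fingers":0},{"tx":-0.95,"ty":0,"tz":-0.67,"turn":0.1,"fingers":0},{"tx":-0.95,"ty":0,"tz":-0.67,"turn":0.1,"fingers":0},{"tx":-0.95,"ty":0,"tz":-0.67,"turn":0.1,"fingers":0}]'
```

```text
clock: 1.3
eef_pos: [309.1, -337.4, 176.3]
eef_rot: [-1.571, -0.0, -3.14]
wrist_force: [-0.0, -0.3, 0.7]
finger_gap: 25.2
```

```bash
python3 -m creep '[{"tx":-0.08,"ty":0,"tz":-0.08,"turn":0,"fingers":0},{"tx":-0.22,"ty":0,"tz":-0.22,"turn":0,"fingers":0},{"tx":-0.38,"ty":0,"tz":-0.39,"turn":0,"fingers":0},{"tx":-0.54,"ty":0,"tz":-0.56,"turn":0,"fingers":0},{"tx":-0.7,"ty":0,"tz":-0.72,"turn":0,"fingers":0},{"tx":-0.83,"ty":0,"tz":-0.85,"turn":0,"fingers":0},{"tx":-0.92,"ty":0,"tz":-0.95,"turn":0,"fingers":0},{"tx":-0.92,"ty":0,"tz":-0.95,"turn":0,"fingers":0},{"tx":-0.92,"ty":0,"tz":-0.95,"turn":0,"fingers":0}]'
```

```text
clock: 2.2
eef_pos: [492.6, -148.2, 175.9]
eef_rot: [-1.571, -0.001, -3.14]
wrist_force: [-0.4, -1.0, -0.5]
finger_gap: 0.5
```

```bash
python3 -m creep '[{"tx":0,"ty":0,"tz":-0.1,"turn":0,"fingers":0},{"tx":-0.02,"ty":0,"tz":-0.22,"turn":0,"fingers":0},{"tx":-0.02,"ty":0,"tz":-0.31,"turn":0,"fingers":0},{"tx":-0.02,"ty":0.05,"tz":-0.31,"turn":0,"fingers":0},{"tx":-0.02,"ty":0.2,"tz":-0.31,"turn":0,"fingers":0},{"tx":-0.02,"ty":0.35,"tz":-0.31,"turn":0,"fingers":0},{"tx":-0.02,"ty":0.5,"tz":-0.31,"turn":0,"fingers":0},{"tx":-0.02,"ty":0.55,"tz":-0.31,"turn":0,"fingers":0},{"tx":-0.02,"ty":0.55,"tz":-0.31,"turn":0,"fingers":0}]'
python3 - <<'E'
from h import *
c=optics.camera("top"); crop(c,240,110,400,260,4,"pics/t2.png")
c=optics.camera("wrist"); cv2.imwrite("pics/w2.png",c["frame"][:,:,::-1])
E
```

```text
clock: 3.1
eef_pos: [495.5, -87.3, 64.8]
eef_rot: [-1.571, -0.003, 3.141]
wrist_force: [0.4, -0.1, 0.7]
finger_gap: 0.4
```

View pics/t2.png

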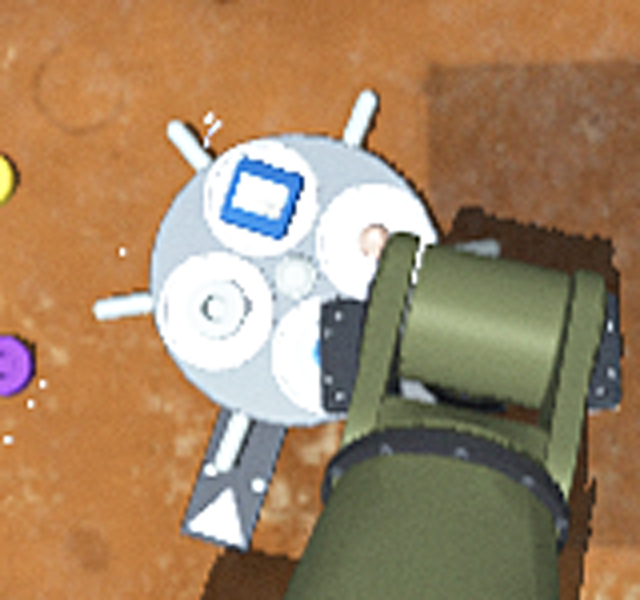

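View pics/w2.png

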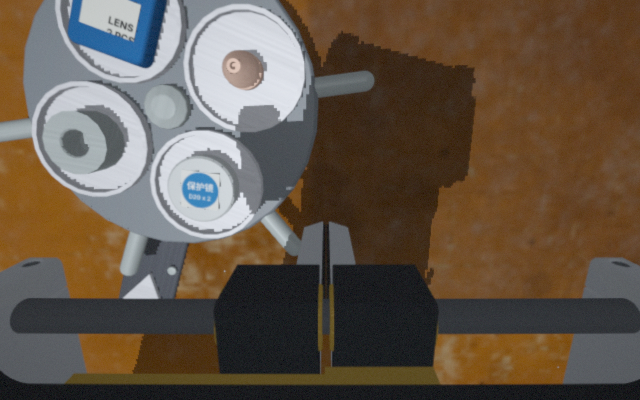

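The wrist view shows the closed fingertip at (325,225) in the free gap between two pegs. The peg to be pushed ends at about (292,248), and the copper nozzle (242,68), in the dish at upper right, is upright. I'll descend and work out the push arc.

```bash
python3 -m creep '[{"tx":0,"ty":0.06,"tz":0,"turn":0,"fingers":0},{"tx":0,"ty":0.14,"tz":0,"turn":0,"fingers":0},{"tx":0,"ty":0.21,"tz":0,"turn":0,"fingers":0},{"tx":0,"ty":0.245,"tz":0,"turn":0,"fingers":0},{"tx":0,"ty":0.245,"tz":0,"turn":0,"fingers":0}]'
cat > arc.py <<'E'
import sys; from h import *
from scipy.spatial.transform import Rotation as Ro
a=[float(x) for x in sys.argv[1:]]
s=monitor.read_state(); R=Ro.from_euler("xyz",s["eef_rot"]).as_matrix(); p=s["eef_pos"]; print(p.round(1))
q=p[:2]-[569.6,20.6]; print("now ang",np.degrees(np.arctan2(q[1],q[0]))%360,"r",np.hypot(*q))
for w in np.arange(a[0],a[1],-abs(a[2])):
    X=np.array([569.6+128*np.cos(np.radians(w)),20.6+128*np.sin(np.radians(w)),16]); print(round(w,1),(R.T@(X-p)/200).round(3))
E
python3 arc.py 231 157 4
```

```text
clock: 3.7
eef_pos: [496.7, -87.1, 17.5]
eef_rot: [-1.571, -0.0, -3.141]
wrist_force: [0.2, 0.5, -0.4]
finger_gap: 0.4
[496.7 -87.1  17.5]
now ang 235.89347870022272 r 130.05776843908154
231.0 [ 0.038  0.007 -0.041]
227.0 [ 0.072  0.007 -0.07 ]
223.0 [ 0.103  0.007 -0.102]
219.0 [ 0.133  0.007 -0.136]
215.0 [ 0.16   0.007 -0.171]
211.0 [ 0.184  0.007 -0.209]
207.0 [ 0.205  0.007 -0.248]
203.0 [ 0.224  0.007 -0.288]
199.0 [ 0.24   0.007 -0.33 ]
195.0 [ 0.253  0.007 -0.373]
191.0 [ 0.263  0.007 -0.416]
187.0 [ 0.27   0.007 -0.461]
183.0 [ 0.274  0.007 -0.505]
179.0 [ 0.275  0.007 -0.55 ]
175.0 [ 0.273  0.007 -0.594]
171.0 [ 0.267  0.007 -0.639]
167.0 [ 0.259  0.007 -0.683]
163.0 [ 0.247  0.007 -0.726]
159.0 [ 0.232  0.007 -0.768]
```

```bash
python3 -m creep '[{"tx":0.04,"ty":0,"tz":-0.04,"turn":0,"fingers":0},{"tx":0.07,"ty":0,"tz":-0.07,"turn":0,"fingers":0},{"tx":0.088,"ty":0,"tz":-0.086,"turn":0,"fingers":0},{"tx":0.103,"ty":0,"tz":-0.102,"turn":0,"fingers":0},{"tx":0.118,"ty":0,"tz":-0.119,"turn":0,"fingers":0},{"tx":0.133,"ty":0,"tz":-0.136,"turn":0,"fingers":0},{"tx":0.147,"ty":0,"tz":-0.153,"turn":0,"fingers":0},{"tx":0.16,"ty":0,"tz":-0.171,"turn":0,"fingers":0},{"tx":0.172,"ty":0,"tz":-0.19,"turn":0,"fingers":0},{"tx":0.184,"ty":0,"tz":-0.209,"turn":0,"fingers":0},{"tx":0.184,"ty":0,"tz":-0.209,"turn":0,"fingers":0}]'
python3 - <<'E'
from h import *
c=optics.camera("wrist"); cv2.imwrite("pics/w3.png",c["frame"][:,:,::-1])
E
```

```text
clock: 4.8
eef_pos: [459.6, -44.9, 17.4]
eef_rot: [-1.571, -0.001, -3.141]
wrist_force: [-0.5, -1.1, 0.8]
finger_gap: 0.3
```

View pics/w3.png

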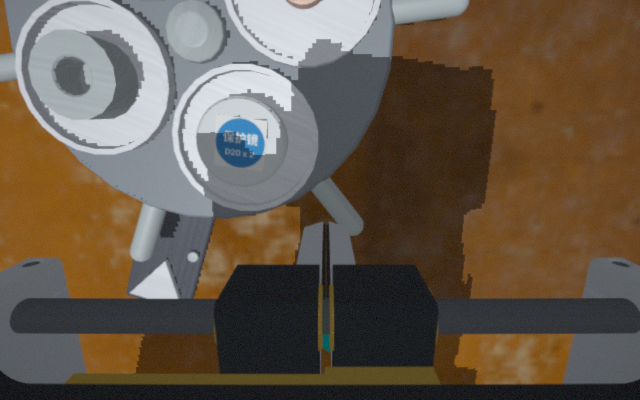

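```bash
python3 arc.py 209 155 3
```

```text
[459.8 -45.1  17.5]
now ang 210.90210460665318 r 127.9865283451657
209.0 [ 0.011  0.007 -0.018]
206.0 [ 0.026  0.007 -0.048]
203.0 [ 0.04   0.007 -0.079]
200.0 [ 0.052  0.007 -0.11 ]
197.0 [ 0.063  0.007 -0.142]
194.0 [ 0.072  0.007 -0.174]
191.0 [ 0.079  0.007 -0.207]
188.0 [ 0.084  0.007 -0.24 ]
185.0 [ 0.088  0.007 -0.273]
182.0 [ 0.09   0.007 -0.306]
179.0 [ 0.091  0.007 -0.34 ]
176.0 [ 0.089  0.007 -0.373]
173.0 [ 0.086  0.007 -0.407]
170.0 [ 0.081  0.007 -0.44 ]
167.0 [ 0.074  0.007 -0.473]
164.0 [ 0.066  0.007 -0.505]
161.0 [ 0.056  0.007 -0.537]
158.0 [ 0.044  0.007 -0.568]
```

The peg's image position relative to the fingertip is unclear, so I'll check by projecting the geometry.

```bash
cat > wr.py <<'E'
from h import *
from scipy.spatial.transform import Rotation as Ro
def wcam():
    s=monitor.read_state(); c=dict(optics.camera("wrist"))
    T=np.eye(4); T[:3,:3]=Ro.from_euler("xyz",s["eef_rot"]).as_matrix(); T[:3,3]=s["eef_pos"]
    W=np.linalg.inv(T@np.array(c["mount"],float)); c["R"]=W[:3,:3]; c["t"]=W[:3,3]; return s,c
CT=np.array([569.6,20.6])
def pol(p): q=p[:,:2]-CT; return np.c_[np.hypot(*q.T),np.degrees(np.arctan2(q[:,1],q[:,0]))%360].round(1)
E
python3 - <<'E'
from wr import *
s,c=wcam()
print("tcp px",proj(c,[s["eef_pos"],s["eef_pos"]+[0,0,12]]))
print("hub px",proj(c,[[569.6,20.6,50]]))
print("peg",pol(plane(c,[[318,185],[350,225],[400,10],[150,215],[140,250]],30.5)))
d=c["range_z"]; print(d[225,350],d[215,340],d[240,325],d[228,318])
E
```

```text
tcp px [[325.89189334 219.81704598]
 [325.88803064 225.9105624 ]]
hub px [[193.51801029  30.48534728]]
peg [[102.7 216.3]
 [135.7 216.7]
 [106.7 277.8]
 [112.  156.1]
 [137.8 156.4]]
198.06834 197.11185 165.60442 178.25192
```

```bash
python3 - <<'E'
from wr import *
s,c=wcam(); print(s["clock"],s["eef_pos"],s["wrist_force"],s["finger_gap"],s["joints"])
d=c["range_z"]
o=-np.array(c["R"]).T@c["t"]; print("cam",o)
for n,uv in dict(pegR=(345,215),pegR0=(325,192),finger=(310,235),fing2=(340,235),fing3=(305,255),pegL=(147,230),disc=(130,165),hub=(195,30),tableL=(60,200),table=(560,200),spacer=(35,70)).items():
    K=np.array([[c["fx"],0,c["cx"]],[0,c["fy"],c["cy"]],[0,0,1]])
    p=cv2.undistortPoints(np.array([[uv]],float),K,np.array(c["distortion"],float))[0,0]
    X=np.array(c["R"]).T@(np.array([p[0],p[1],1])*d[uv[1],uv[0]]-c["t"]); print(n,X.round(1))
cv2.imwrite("pics/w4.png",cv2.resize(c["frame"][150:300,220:440,::-1],None,fx=3.5,fy=3.5,interpolation=cv2.INTER_CUBIC))
c=optics.camera("scene"); crop(c,250,160,400,260,5,"pics/s4.png")
E
```

```text
4.9 [459.89029964 -45.27144113  17.49026319] [ 0.104105    0.22514739 -1.06173317] 0.4250901347682324 [-1.77152015e-01  3.17746033e-01  1.91384129e+00 -4.98102490e-04
  9.10214563e-01  1.39328204e+00]
cam [530.90488909 -45.22913304 225.16050467]
pegR [469.6 -56.9  36.7]
pegR0 [484.1 -44.7  37.2]
finger [468.2 -37.   66.2]
fing2 [469.  -52.6  68.4]
fing3 [468.6 -35.9  91.5]
pegL [459.6  65.6  36.7]
disc [530.9 -45.2 225.2]
hub [570.1  19.9  49.3]
tableL [ 4.686e+02  1.476e+02 -2.000e-01]
table [ 4.692e+02 -2.143e+02  2.000e-01]
spacer [550.4  95.9  59.2]
```

View pics/w4.png

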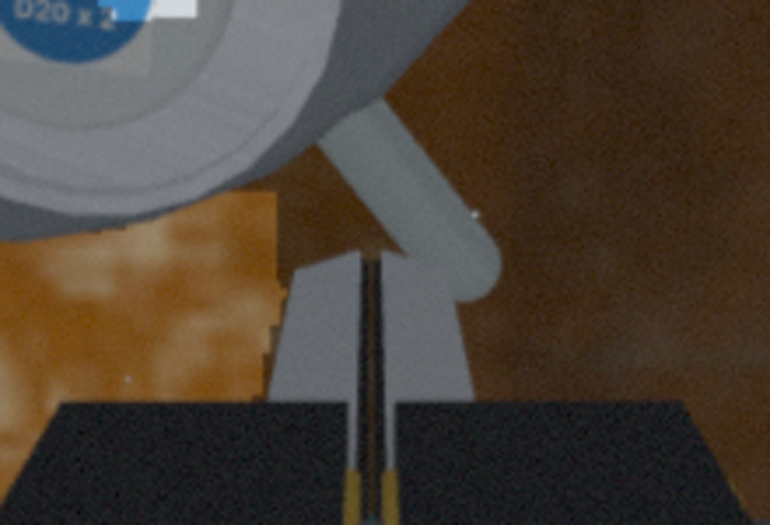

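View pics/s4.png

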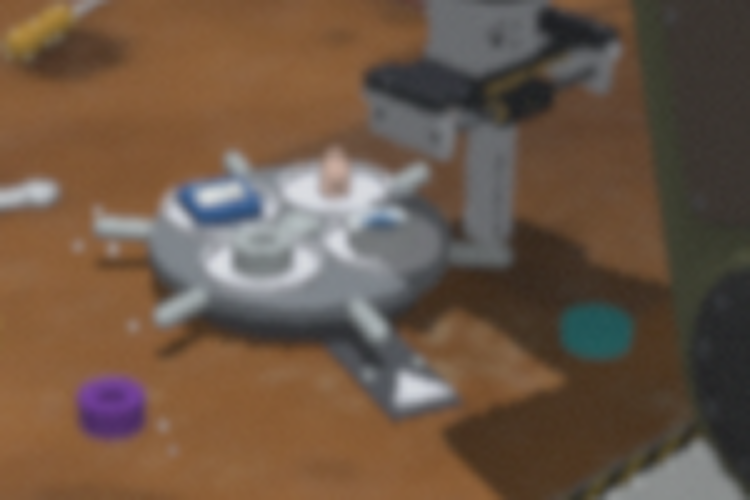

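```bash
python3 meas.py; python3 - <<'E'
from h import *
c=optics.camera("scene"); s=monitor.read_state()
print(proj(c,[s["eef_pos"]]), -np.array(c["R"]).T@c["t"])
def P(r,a,z): a=np.radians(a); return [569.6+r*np.cos(a),20.6+r*np.sin(a),z]
print(proj(c,[P(145,217.5,30.5),P(104,217.5,30.5),P(145,157.5,30.5),P(104,157.5,30.5)]))
E
```

```text
wheel ctr [569.690956   20.6770967] r 103.65057315664906 n 90 med|res| 0.6004634238183328
peg 41 124.71845888094536 -22.01299013292497 [329.6 139. ]
peg 57 125.13469892309728 35.486847518842644 [287.8 144.8]
peg 50 125.0567554577889 -82.23839476081417 [357.7 172.7]
peg 49 124.89436830142913 97.26147617666327 [270.  186.1]
peg 42 123.80686471395768 -139.36293330217367 [343.3 212.3]
peg 59 124.68846849073961 155.93200856949923 [296.3 220.4]
peg 15 128.90442222243286 163.63700104223645 [301.5 223.8]
nozzle 18 63.28277931827386 -68.06782033715483 [334.5 169.1]
pointer 109 176.34778602050716 160.7780463777902 154.27472902388163 189.55952264639922 [294.6 239.5]
dark tongue 1233 152.52393699119247 -154.54608015363652
5.05
[[347.38970845 215.57512247]] [-479.1243281  1012.98689643  766.08945113]
[[353.11866757 210.56043867]
 [341.0638157  209.73687248]
 [327.21875224 227.01557395]
 [322.31302083 221.23727639]]
```

The wheel hasn't moved, but the finger seems to be past the peg. I'll measure the fingertip's true height from depth.

```bash
python3 - <<'E'
from wr import *
s,c=wcam(); d=c["range_z"]; K=np.array([[c["fx"],0,c["cx"]],[0,c["fy"],c["cy"]],[0,0,1]])
for u in (312,318,332,338):
  for v in (218,220,222,223,225,228,232,240,250,260):
    p=cv2.undistortPoints(np.array([[[u,v]]],float),K,np.array(c["distortion"],float))[0,0]
    X=np.array(c["R"]).T@(np.array([p[0],p[1],1])*d[v,u]-c["t"]); print((u,v),X.round(1),end=" ")
  print()
E
```

```text
(312, 218) [454.8 -35.2  -1.7] (312, 220) [454.  -35.3   0.5] (312, 222) [452.4 -35.3   0.5] (312, 223) [451.7 -35.3   0.6] (312, 225) [468.3 -37.5  51. ] (312, 228) [468.5 -37.8  56.6] (312, 232) [468.5 -38.   62.6] (312, 240) [468.9 -38.5  74.6] (312, 250) [468.8 -39.   86.5] (312, 260) [468.4 -39.4  96. ] 
(318, 218) [ 4.552e+02 -3.960e+01 -4.000e-01] (318, 220) [453.2 -39.6  -1.7] (318, 222) [452.  -39.6  -0.6] (318, 223) [468.3 -40.9  47.6] (318, 225) [468.6 -41.   51.9] (318, 228) [468.  -41.   55.2] (318, 232) [468.5 -41.2  62.7] (318, 240) [468.7 -41.5  74.1] (318, 250) [468.4 -41.8  85.5] (318, 260) [468.7 -42.   96.7] 
(332, 218) [465.8 -49.3  31.2] (332, 220) [453.6 -49.9  -0.7] (332, 222) [ 4.521e+02 -4.990e+01 -4.000e-01] (332, 223) [468.3 -49.   47.5] (332, 225) [468.7 -48.9  52.3] (332, 228) [468.4 -48.8  56.1] (332, 232) [468.2 -48.7  61.7] (332, 240) [468.4 -48.5  73.3] (332, 250) [468.6 -48.3  85.9] (332, 260) [468.4 -48.1  95.9] 
(338, 218) [467.6 -52.8  36.4] (338, 220) [466.2 -52.9  36.3] (338, 222) [464.7 -52.9  35.6] (338, 223) [463.4 -53.   33.8] (338, 225) [468.2 -52.3  50.6] (338, 228) [468.7 -52.1  57. ] (338, 232) [468.6 -51.9  62.7] (338, 240) [468.5 -51.5  73.6] (338, 250) [468.5 -51.1  85.6] (338, 260) [469.2 -50.6  97.6]
```

The finger's front face ends at z≈45, about 28 mm above the reported TCP, so the finger passed over the peg without touching it. I'll lift, go back behind the peg and check the real tip height before going lower.

```bash
python3 -m creep '[{"tx":0,"ty":-0.1,"tz":0,"turn":0,"fingers":0},{"tx":0,"ty":-0.15,"tz":0,"turn":0,"fingers":0},{"tx":-0.05,"ty":-0.15,"tz":0.06,"turn":0,"fingers":0},{"tx":-0.12,"ty":-0.15,"tz":0.14,"turn":0,"fingers":0},{"tx":-0.18,"ty":-0.15,"tz":0.21,"turn":0,"fingers":0},{"tx":-0.18,"ty":-0.1,"tz":0.21,"turn":0,"fingers":0},{"tx":-0.18,"ty":0,"tz":0.21,"turn":0,"fingers":0},{"tx":-0.18,"ty":0,"tz":0.21,"turn":0,"fingers":0}]'
python3 - <<'E'
from wr import *
s,c=wcam(); cv2.imwrite("pics/w5.png",c["frame"][:,:,::-1]); crop(c,270,190,380,270,6,"pics/w5c.png")
print(s["eef_pos"],s["wrist_force"])
c=optics.camera("scene"); crop(c,310,170,400,240,8,"pics/s5.png"); print(proj(c,[s["eef_pos"],s["eef_pos"]+[0,0,28]]))
d=c["range_z"]
K=np.array([[c["fx"],0,c["cx"]],[0,c["fy"],c["cy"]],[0,0,1]])
u=int(round(proj(c,[s["eef_pos"]+[0,0,28]])[0,0]))
for v in range(180,230,3):
    p=cv2.undistortPoints(np.array([[[u,v]]],float),K,np.array(c["distortion"],float))[0,0]
    X=np.array(c["R"]).T@(np.array([p[0],p[1],1])*d[v,u]-c["t"]); print(v,X.round(0),end=" ")
E
```

```text
clock: 5.95
eef_pos: [493.9, -86.6, 14.9]
eef_rot: [-1.572, -0.005, -3.141]
wrist_force: [-0.6, -0.2, 0.3]
finger_gap: 0.5
[493.882654   -86.61720604  14.92906857] [-0.59442049 -0.18478223  0.30590197]
[[348.17372459 209.06115107]
 [348.42897513 201.8415392 ]]
180 [487. -73. 131.] 183 [487. -74. 120.] 186 [489. -76. 108.] 189 [488. -75.  98.] 192 [486. -74.  87.] 195 [489. -77.  74.] 198 [487. -76.  64.] 201 [483. -72.  55.] 204 [ 539. -136.    1.] 207 [ 522. -117.    2.] 210 [464. -52.  35.] 213 [497. -90.  -3.] 216 [481. -72.  -2.] 219 [466. -56.  -2.] 222 [450. -38.  -1.] 225 [432. -19.   3.] 228 [429. -15.  -6.]
```

View pics/w5.png

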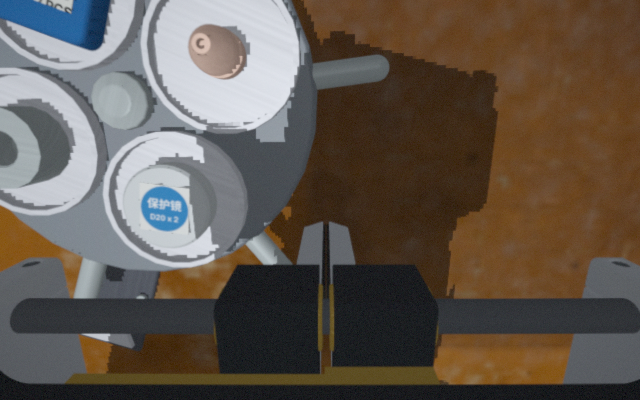

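View pics/s5.png

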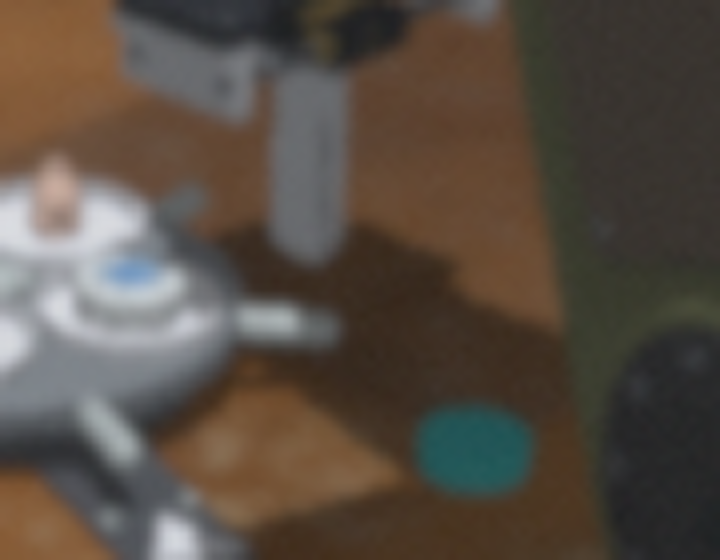

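The scene view confirms it. The fingertip ends at row ~203, while the reported TCP projects to row 209, so the real tip is about 25 mm above the reported TCP. It hangs just clear of the peg, in the free gap. I'll lower it carefully by about 17 mm and check the force and the body's clearance.

```bash
python3 -m creep '[{"tx":0,"ty":0.03,"tz":0,"turn":0,"fingers":0},{"tx":0,"ty":0.06,"tz":0,"turn":0,"fingers":0},{"tx":0,"ty":0.085,"tz":0,"turn":0,"fingers":0},{"tx":0,"ty":0.085,"tz":0,"turn":0,"fingers":0}]'
cat > look.py <<'E'
import sys
from wr import *
n=sys.argv[1]
s,c=wcam(); cv2.imwrite(f"pics/w{n}.png",c["frame"][:,:,::-1])
print("tcp",s["eef_pos"].round(1),"F",s["wrist_force"].round(1),"t",s["clock"])
d=c["range_z"]; K=np.array([[c["fx"],0,c["cx"]],[0,c["fy"],c["cy"]],[0,0,1]])
for nm,uv in dict(tip=(318,225),tip2=(334,225),blockL=(260,267),blockR=(390,267),blk=(230,290),jawL=(40,265),jawR=(600,265)).items():
    p=cv2.undistortPoints(np.array([[uv]],float),K,np.array(c["distortion"],float))[0,0]
    X=np.array(c["R"]).T@(np.array([p[0],p[1],1])*d[uv[1],uv[0]]-c["t"]); print(nm,X.round(1))
c=optics.camera("scene"); crop(c,310,170,400,240,8,f"pics/s{n}.png")
E
python3 look.py 6
```

```text
clock: 6.45
eef_pos: [495.0, -86.8, -0.4]
eef_rot: [-1.571, -0.002, -3.141]
wrist_force: [-0.7, -0.3, 0.6]
finger_gap: 0.2
tcp [ 4.95e+02 -8.68e+01 -4.00e-01] F [-0.7 -0.3  0.6] t 6.45
tip [503.9 -82.4  34.5]
tip2 [503.8 -91.4  34.1]
blockL [527.5 -70.  131.4]
blockR [ 528.2 -103.   132.6]
blk [527.7 -65.5 142.7]
jawL [527.8 -12.9 131.2]
jawR [ 527.5 -158.6  130. ]
```

View pics/s6.png

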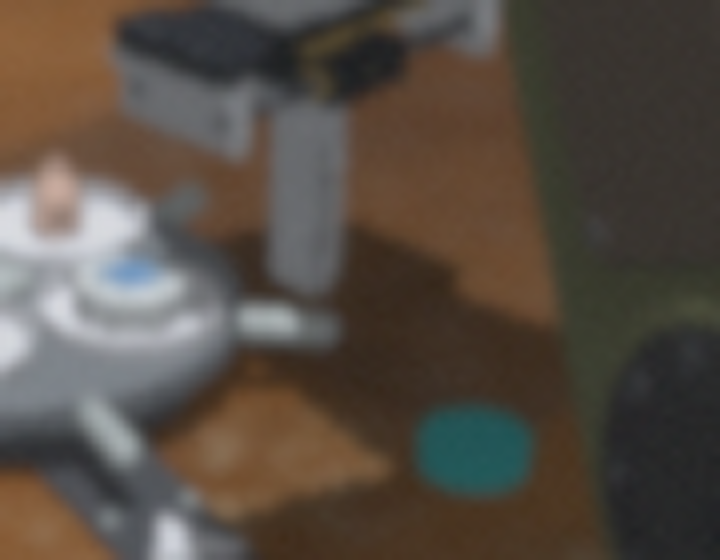

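Nothing has been touched, and the gripper body (z ≥ 130) has ample clearance. I'll go another 9 mm lower so the tip ends around z 16–19, then push.

```bash
python3 -m creep '[{"tx":0,"ty":0.02,"tz":0,"turn":0,"fingers":0},{"tx":0,"ty":0.04,"tz":0,"turn":0,"fingers":0},{"tx":0,"ty":0.045,"tz":0,"turn":0,"fingers":0},{"tx":0,"ty":0.045,"tz":0,"turn":0,"fingers":0}]'; python3 arc.py 231 157 3
```

```text
clock: 6.95
eef_pos: [495.2, -86.9, -9.0]
eef_rot: [-1.571, -0.002, -3.141]
wrist_force: [0.6, 0.5, 0.9]
finger_gap: 0.6
[495.2 -86.9  -9. ]
now ang 235.2944751790992 r 130.73780456456396
231.0 [ 0.031 -0.125 -0.04 ]
228.0 [ 0.056 -0.125 -0.062]
225.0 [ 0.081 -0.125 -0.085]
222.0 [ 0.104 -0.125 -0.109]
219.0 [ 0.125 -0.125 -0.135]
216.0 [ 0.146 -0.125 -0.161]
213.0 [ 0.165 -0.125 -0.189]
210.0 [ 0.182 -0.125 -0.218]
207.0 [ 0.198 -0.125 -0.247]
204.0 [ 0.213 -0.125 -0.277]
201.0 [ 0.225 -0.125 -0.308]
198.0 [ 0.237 -0.125 -0.34 ]
195.0 [ 0.246 -0.124 -0.372]
192.0 [ 0.254 -0.124 -0.404]
189.0 [ 0.26  -0.124 -0.437]
186.0 [ 0.264 -0.124 -0.471]
183.0 [ 0.267 -0.124 -0.504]
180.0 [ 0.268 -0.124 -0.538]
177.0 [ 0.267 -0.124 -0.571]
174.0 [ 0.264 -0.124 -0.604]
171.0 [ 0.26  -0.124 -0.638]
168.0 [ 0.254 -0.124 -0.671]
165.0 [ 0.246 -0.124 -0.703]
162.0 [ 0.236 -0.124 -0.735]
159.0 [ 0.225 -0.124 -0.767]
```

```bash
python3 -m creep '[{"tx":0.03,"ty":0,"tz":-0.04,"turn":0,"fingers":0},{"tx":0.056,"ty":0,"tz":-0.062,"turn":0,"fingers":0},{"tx":0.072,"ty":0,"tz":-0.077,"turn":0,"fingers":0},{"tx":0.088,"ty":0,"tz":-0.093,"turn":0,"fingers":0},{"tx":0.104,"ty":0,"tz":-0.109,"turn":0,"fingers":0},{"tx":0.118,"ty":0,"tz":-0.126,"turn":0,"fingers":0},{"tx":0.132,"ty":0,"tz":-0.143,"turn":0,"fingers":0},{"tx":0.146,"ty":0,"tz":-0.161,"turn":0,"fingers":0},{"tx":0.165,"ty":0,"tz":-0.189,"turn":0,"fingers":0},{"tx":0.182,"ty":0,"tz":-0.218,"turn":0,"fingers":0},{"tx":0.182,"ty":0,"tz":-0.218,"turn":0,"fingers":0}]'; python3 look.py 7; python3 arc.py 207 150 3
```

```text
clock: 8.05
eef_pos: [458.2, -42.6, -9.0]
eef_rot: [-1.571, -0.003, -3.14]
wrist_force: [0.5, 0.2, 0.0]
finger_gap: 0.8
tcp [458.2 -42.6  -9. ] F [0.5 0.2 0. ] t 8.05
tip [466.8 -38.1  25.1]
tip2 [467.  -47.2  25.5]
blockL [490.9 -25.8 123. ]
blockR [491.1 -59.  123.3]
blk [491.8 -21.8 135.5]
jawL [491.4  30.4 123.5]
jawR [ 490.5 -114.7  121. ]
[458.7 -43.1  -8.9]
now ang 209.87399703423486 r 127.95171628939502
207.0 [ 0.016 -0.124 -0.028]
204.0 [ 0.03  -0.124 -0.058]
201.0 [ 0.043 -0.124 -0.089]
198.0 [ 0.054 -0.124 -0.121]
195.0 [ 0.064 -0.124 -0.153]
192.0 [ 0.071 -0.124 -0.186]
189.0 [ 0.077 -0.124 -0.219]
186.0 [ 0.082 -0.124 -0.252]
183.0 [ 0.084 -0.124 -0.285]
180.0 [ 0.085 -0.124 -0.319]
177.0 [ 0.084 -0.124 -0.352]
174.0 [ 0.082 -0.124 -0.386]
171.0 [ 0.077 -0.124 -0.419]
168.0 [ 0.071 -0.124 -0.452]
165.0 [ 0.063 -0.124 -0.484]
162.0 [ 0.054 -0.124 -0.517]
159.0 [ 0.042 -0.124 -0.548]
156.0 [ 0.03  -0.124 -0.579]
153.0 [ 0.015 -0.124 -0.609]
```

View pics/w7.png

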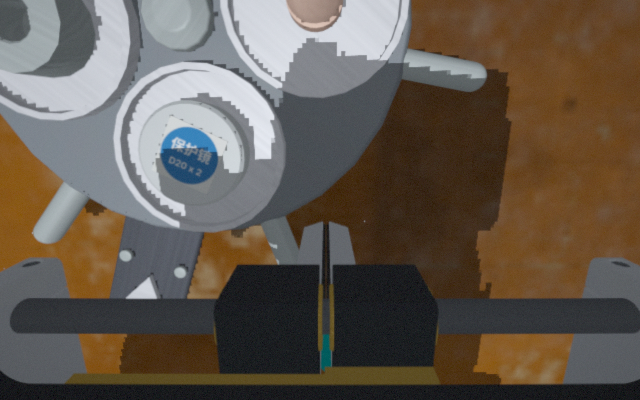

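The wheel is now turning. The pushed peg sits left of the fingertip at (285,245), and all the parts are riding in their dishes. I'll carry on round the arc.

```bash
python3 -m creep '[{"tx":0.016,"ty":0,"tz":-0.028,"turn":0,"fingers":0},{"tx":0.03,"ty":0,"tz":-0.058,"turn":0,"fingers":0},{"tx":0.043,"ty":0,"tz":-0.089,"turn":0,"fingers":0},{"tx":0.054,"ty":0,"tz":-0.121,"turn":0,"fingers":0},{"tx":0.064,"ty":0,"tz":-0.153,"turn":0,"fingers":0},{"tx":0.071,"ty":0,"tz":-0.186,"turn":0,"fingers":0},{"tx":0.077,"ty":0,"tz":-0.219,"turn":0,"fingers":0},{"tx":0.082,"ty":0,"tz":-0.252,"turn":0,"fingers":0},{"tx":0.084,"ty":0,"tz":-0.285,"turn":0,"fingers":0},{"tx":0.085,"ty":0,"tz":-0.319,"turn":0,"fingers":0},{"tx":0.084,"ty":0,"tz":-0.352,"turn":0,"fingers":0},{"tx":0.082,"ty":0,"tz":-0.386,"turn":0,"fingers":0},{"tx":0.077,"ty":0,"tz":-0.419,"turn":0,"fingers":0},{"tx":0.071,"ty":0,"tz":-0.452,"turn":0,"fingers":0},{"tx":0.063,"ty":0,"tz":-0.484,"turn":0,"fingers":0},{"tx":0.054,"ty":0,"tz":-0.517,"turn":0,"fingers":0},{"tx":0.054,"ty":0,"tz":-0.517,"turn":0,"fingers":0}]'; python3 look.py 8; python3 arc.py 160 140 3
```

```text
clock: 9.85
eef_pos: [447.9, 61.0, -8.9]
eef_rot: [-1.571, -0.002, -3.14]
wrist_force: [-0.3, 0.0, 0.0]
finger_gap: 0.6
tcp [447.9  61.   -8.9] F [-0.3  0.   0. ] t 9.85
tip [456.6  65.4  25.4]
tip2 [456.7  56.4  25.7]
blockL [481.1  77.6 124.2]
blockR [480.7  44.6 123.2]
blk [480.5  82.4 133.9]
jawL [481.3 133.7 123.9]
jawR [480.2 -11.4 120.9]
[447.7  60.4  -9. ]
now ang 161.9231922304277 r 128.25474134953305
160.0 [-0.008 -0.125 -0.02 ]
157.0 [-0.02  -0.125 -0.051]
154.0 [-0.034 -0.125 -0.082]
151.0 [-0.05  -0.125 -0.111]
148.0 [-0.067 -0.125 -0.14 ]
145.0 [-0.085 -0.125 -0.168]
142.0 [-0.105 -0.125 -0.195]
```

View pics/w8.png

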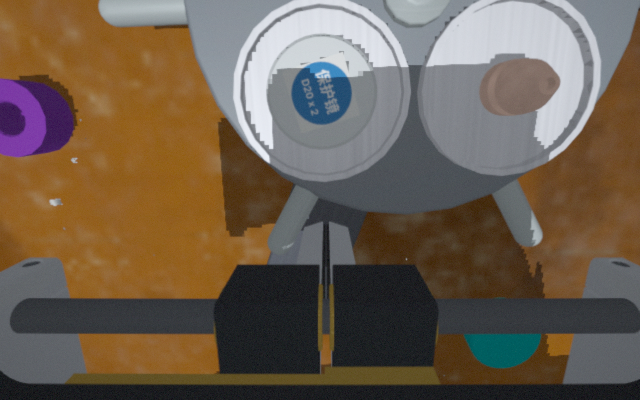

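Good. The copper nozzle is at (515,88), the round case at (320,93), and the next peg on the right ends at (533,238). I'll measure the angles.

```bash
cat > noz.py <<'E'
import sys
from wr import *
s,c=wcam(); d=c["range_z"]; f=cv2.cvtColor(c["frame"],cv2.COLOR_RGB2HSV)
if len(sys.argv)>1: cv2.imwrite(f"pics/w{sys.argv[1]}.png",c["frame"][:,:,::-1])
K=np.array([[c["fx"],0,c["cx"]],[0,c["fy"],c["cy"]],[0,0,1]])
vv,uu=np.mgrid[0:400,0:640]
p=cv2.undistortPoints(np.c_[uu.ravel(),vv.ravel()].astype(float).reshape(-1,1,2),K,np.array(c["distortion"],float)).reshape(-1,2)
X=((np.c_[p,np.ones(len(p))]*d.reshape(-1,1)-c["t"])@np.array(c["R"])).reshape(400,640,3)
rr=np.hypot(X[...,0]-CT[0],X[...,1]-CT[1])
ok=(d>0)&(rr<95)&(X[...,2]>44)&(X[...,2]<76)
m=ok&((f[...,0]<14)|(f[...,0]>170))&(f[...,1]>60)
P=X[m]; print("nozzle px",m.sum(),"px",uu[m].mean().round(),vv[m].mean().round(),"z",P[:,2].min().round(1),P[:,2].max().round(1))
top=P[P[:,2]>P[:,2].max()-4]; print("top",top.mean(0).round(1),pol(top.mean(0)[None]))
for lo,hi in((44,50),(50,56),(56,62)):
    q=P[(P[:,2]>lo)&(P[:,2]<hi)]
    if len(q)>20:
        from scipy.optimize import least_squares
        r=least_squares(lambda x:np.hypot(q[:,0]-x[0],q[:,1]-x[1])-x[2],[top[:,0].mean(),top[:,1].mean(),11],loss="soft_l1").x
        print(lo,len(q),"centre",r.round(1),pol(r[None,:2]))
for nm,z0 in(("peg",31),):
    w=(d>0)&(rr>112)&(rr<140)&(X[...,2]>28)&(X[...,2]<40)&(f[...,1]<70)&(vv<262)
    n,L,st,ce=cv2.connectedComponentsWithStats(w.astype(np.uint8))
    for i in range(1,n):
        if st[i,4]>150: print(nm,st[i,4],ce[i].round(),pol(X[L==i].mean(0)[None]))
E
python3 noz.py
```

```text
nozzle px 19 px 516.0 90.0 z 45.6 73.9
top [530.1 -18.4  72.7] [[ 55.4 224.6]]
peg 1557 [137.  12.] [[126.1  93.2]]
peg 1256 [521. 222.] [[125.3 210.8]]
peg 1246 [287. 226.] [[125.6 151.1]]
peg 361 [325. 231.] [[120.3 160.6]]
```

The wheel has turned −66.4°: the pushed peg is now at 151° and the next one at 211°. The nozzle should be at about 225°, so about −64° remains. I'll lift over the next peg and come down behind it at about 227°.

```bash
python3 -m creep '[{"tx":0.01,"ty":0,"tz":0.03,"turn":0,"fingers":0},{"tx":0.02,"ty":-0.1,"tz":0.04,"turn":0,"fingers":0},{"tx":0.03,"ty":-0.22,"tz":0.06,"turn":0,"fingers":0},{"tx":0.04,"ty":-0.25,"tz":0.12,"turn":0,"fingers":0},{"tx":0.05,"ty":-0.25,"tz":0.24,"turn":0,"fingers":0},{"tx":0.04,"ty":-0.25,"tz":0.36,"turn":0,"fingers":0},{"tx":-0.02,"ty":-0.25,"tz":0.48,"turn":0,"fingers":0},{"tx":-0.1,"ty":-0.25,"tz":0.59,"turn":0,"fingers":0},{"tx":-0.17,"ty":-0.25,"tz":0.67,"turn":0,"fingers":0},{"tx":-0.17,"ty":-0.25,"tz":0.67,"turn":0,"fingers":0}]'; python3 noz.py 9
```

```text
clock: 11.0
eef_pos: [482.4, -76.1, 40.3]
eef_rot: [-1.571, -0.002, 3.14]
wrist_force: [0.4, -0.3, -0.2]
finger_gap: 0.3
nozzle px 7 px 234.0 156.0 z 49.3 71.2
top [526.3 -19.6  70.1] [[ 59.1 222.9]]
peg 1038 [373.  76.] [[125.7 272.2]]
peg 715 [283. 243.] [[125.2 212.3]]
peg 649 [108. 247.] [[123.8 152.2]]
```

View pics/w9.png

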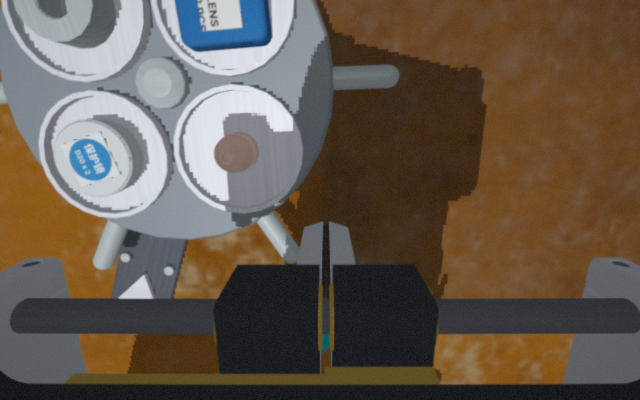

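All parts are in their dishes. The nozzle is at (236,153), and the fingers are in the gap right of the peg at (280,240). I'll descend.

```bash
python3 -m creep '[{"tx":0,"ty":0.06,"tz":0,"turn":0,"fingers":0},{"tx":0,"ty":0.14,"tz":0,"turn":0,"fingers":0},{"tx":0,"ty":0.21,"tz":0,"turn":0,"fingers":0},{"tx":0,"ty":0.245,"tz":0,"turn":0,"fingers":0},{"tx":0,"ty":0.245,"tz":0,"turn":0,"fingers":0}]'; python3 arc.py 225 163 3
```

```text
clock: 11.55
eef_pos: [480.2, -74.4, -10.1]
eef_rot: [-1.572, -0.006, 3.141]
wrist_force: [0.5, -0.5, 0.3]
finger_gap: 0.6
[480.2 -74.4 -10.1]
now ang 226.74216258451276 r 130.4346029797324
225.0 [ 0.006 -0.13  -0.023]
222.0 [ 0.029 -0.13  -0.047]
219.0 [ 0.051 -0.13  -0.072]
216.0 [ 0.072 -0.13  -0.099]
213.0 [ 0.091 -0.13  -0.126]
210.0 [ 0.108 -0.13  -0.155]
207.0 [ 0.124 -0.13  -0.185]
204.0 [ 0.139 -0.13  -0.215]
201.0 [ 0.151 -0.129 -0.246]
198.0 [ 0.163 -0.129 -0.277]
195.0 [ 0.172 -0.129 -0.309]
192.0 [ 0.18  -0.129 -0.342]
189.0 [ 0.186 -0.129 -0.375]
186.0 [ 0.19  -0.129 -0.408]
183.0 [ 0.193 -0.129 -0.442]
180.0 [ 0.194 -0.129 -0.475]
177.0 [ 0.193 -0.129 -0.509]
174.0 [ 0.19  -0.129 -0.542]
171.0 [ 0.186 -0.129 -0.575]
168.0 [ 0.18  -0.129 -0.608]
165.0 [ 0.172 -0.129 -0.641]
```

```bash
python3 -m creep '[{"tx":0.018,"ty":0,"tz":-0.035,"turn":0,"fingers":0},{"tx":0.036,"ty":0,"tz":-0.055,"turn":0,"fingers":0},{"tx":0.051,"ty":0,"tz":-0.072,"turn":0,"fingers":0},{"tx":0.072,"ty":0,"tz":-0.099,"turn":0,"fingers":0},{"tx":0.091,"ty":0,"tz":-0.126,"turn":0,"fingers":0},{"tx":0.108,"ty":0,"tz":-0.155,"turn":0,"fingers":0},{"tx":0.124,"ty":0,"tz":-0.185,"turn":0,"fingers":0},{"tx":0.139,"ty":0,"tz":-0.215,"turn":0,"fingers":0},{"tx":0.151,"ty":0,"tz":-0.246,"turn":0,"fingers":0},{"tx":0.163,"ty":0,"tz":-0.277,"turn":0,"fingers":0},{"tx":0.172,"ty":0,"tz":-0.309,"turn":0,"fingers":0},{"tx":0.18,"ty":0,"tz":-0.342,"turn":0,"fingers":0},{"tx":0.186,"ty":0,"tz":-0.375,"turn":0,"fingers":0},{"tx":0.19,"ty":0,"tz":-0.408,"turn":0,"fingers":0},{"tx":0.193,"ty":0,"tz":-0.442,"turn":0,"fingers":0},{"tx":0.194,"ty":0,"tz":-0.475,"turn":0,"fingers":0},{"tx":0.193,"ty":0,"tz":-0.509,"turn":0,"fingers":0},{"tx":0.19,"ty":0,"tz":-0.542,"turn":0,"fingers":0},{"tx":0.186,"ty":0,"tz":-0.575,"turn":0,"fingers":0},{"tx":0.18,"ty":0,"tz":-0.608,"turn":0,"fingers":0}]'; sed -i 's/f\[...,1\]>60)$/f[...,1]>40)/; s/>60)$/>40)/' noz.py; python3 noz.py 10;  python3 arc.py 168 150 1.5
```

```text
clock: 13.55
eef_pos: [444.3, 47.8, -9.8]
eef_rot: [-1.572, -0.006, 3.141]
wrist_force: [0.8, -1.7, 0.2]
finger_gap: 0.3
nozzle px 2255 px 369.0 122.0 z 44.0 73.9
top [510.7  28.9  71.7] [[ 59.5 172. ]]
44 87 centre [492.  -23.3  65.7] [[ 89.1 209.5]]
50 78 centre [510.7  28.7  11.3] [[ 59.5 172.2]]
56 357 centre [510.8  28.9  10.1] [[ 59.4 171.9]]
peg 1925 [115.  36.] [[125.8  99.3]]
peg 1296 [525. 200.] [[125.1 217.9]]
peg 1583 [297. 232.] [[124.1 159.9]]
[444.4  48.4  -9.8]
now ang 167.4817837104512 r 128.20705961377118
168.0 [ 0.001 -0.129  0.006]
166.5 [-0.003 -0.129 -0.011]
165.0 [-0.007 -0.129 -0.027]
163.5 [-0.011 -0.129 -0.043]
162.0 [-0.016 -0.129 -0.059]
160.5 [-0.022 -0.129 -0.075]
159.0 [-0.028 -0.129 -0.091]
157.5 [-0.034 -0.129 -0.106]
156.0 [-0.04  -0.129 -0.122]
154.5 [-0.047 -0.129 -0.137]
153.0 [-0.055 -0.129 -0.152]
151.5 [-0.063 -0.129 -0.167]
```

View pics/w10.png

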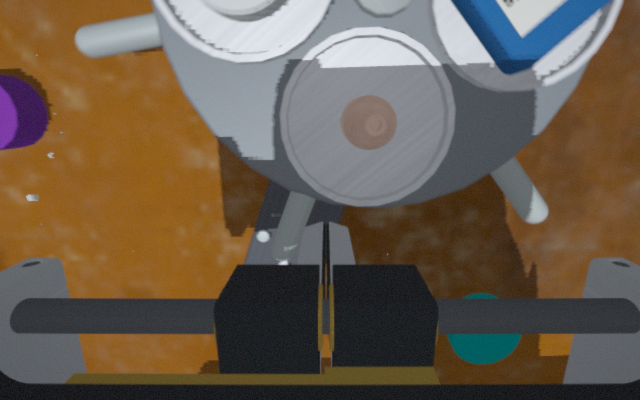

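The nozzle is upright and centred in its dish at (369,122), at angle 172.0° and r = 59.5. About −11.3° remains.

```bash
python3 -m creep '[{"tx":-0.003,"ty":0,"tz":-0.011,"turn":0,"fingers":0},{"tx":-0.007,"ty":0,"tz":-0.027,"turn":0,"fingers":0},{"tx":-0.011,"ty":0,"tz":-0.043,"turn":0,"fingers":0},{"tx":-0.016,"ty":0,"tz":-0.059,"turn":0,"fingers":0},{"tx":-0.022,"ty":0,"tz":-0.075,"turn":0,"fingers":0},{"tx":-0.028,"ty":0,"tz":-0.091,"turn":0,"fingers":0},{"tx":-0.034,"ty":0,"tz":-0.106,"turn":0,"fingers":0},{"tx":-0.038,"ty":0,"tz":-0.117,"turn":0,"fingers":0},{"tx":-0.038,"ty":0,"tz":-0.117,"turn":0,"fingers":0},{"tx":-0.038,"ty":0,"tz":-0.117,"turn":0,"fingers":0}]'; python3 noz.py 11;  python3 arc.py 156 150 1.5
```

```text
clock: 14.6
eef_pos: [452.0, 71.9, -9.8]
eef_rot: [-1.572, -0.006, -3.142]
wrist_force: [0.3, -0.0, 0.4]
finger_gap: 0.7
nozzle px 2414 px 396.0 134.0 z 44.1 74.5
top [513.3  41.   72. ] [[ 59.8 160.1]]
44 165 centre [513.2  40.6  11.6] [[ 59.8 160.5]]
50 110 centre [513.1  40.6  11.4] [[ 59.9 160.5]]
56 435 centre [513.3  41.   10.1] [[ 59.9 160.1]]
peg 621 [163.   5.] [[125.3  89.6]]
peg 1628 [298. 226.] [[124.3 148. ]]
peg 1207 [522. 239.] [[125.3 205.8]]
[452.   71.8  -9.8]
now ang 156.4734457240198 r 128.29859431982428
156.0 [-0.003 -0.129 -0.004]
154.5 [-0.01  -0.129 -0.02 ]
153.0 [-0.017 -0.129 -0.035]
151.5 [-0.025 -0.129 -0.049]
```

View pics/w11.png

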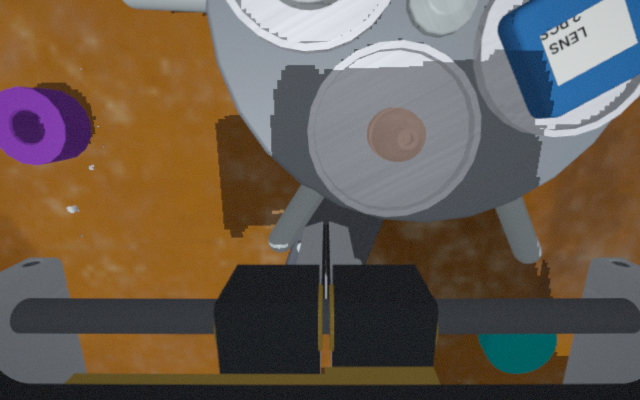

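The nozzle is at 160.3° against the pointer's 160.7°, about 0.4 mm off the line. I'll back off the peg, lift and move the hand away to the right.

```bash
python3 -m creep '[{"tx":0.01,"ty":0,"tz":0.03,"turn":0,"fingers":0},{"tx":0.02,"ty":0,"tz":0.07,"turn":0,"fingers":0},{"tx":0.02,"ty":-0.1,"tz":0.07,"turn":0,"fingers":0},{"tx":0.02,"ty":-0.25,"tz":0.07,"turn":0,"fingers":0},{"tx":0.03,"ty":-0.42,"tz":0.1,"turn":0,"fingers":0},{"tx":0.06,"ty":-0.6,"tz":0.2,"turn":0,"fingers":0},{"tx":0.12,"ty":-0.72,"tz":0.35,"turn":0,"fingers":0},{"tx":0.2,"ty":-0.8,"tz":0.52,"turn":0,"fingers":0},{"tx":0.25,"ty":-0.8,"tz":0.7,"turn":0,"fingers":0},{"tx":0.25,"ty":-0.8,"tz":0.86,"turn":0,"fingers":0},{"tx":0.25,"ty":-0.8,"tz":0.98,"turn":0,"fingers":0},{"tx":0.25,"ty":-0.8,"tz":0.98,"turn":0,"fingers":0}]' && python3 -m creep '[{"tx":0,"ty":0,"tz":0.1,"turn":0,"fingers":0},{"tx":0,"ty":0,"tz":0.25,"turn":0,"fingers":0},{"tx":0.02,"ty":0,"tz":0.4,"turn":0,"fingers":0},{"tx":0.04,"ty":0,"tz":0.55,"turn":0,"fingers":0},{"tx":0.05,"ty":0,"tz":0.65,"turn":0,"fingers":0},{"tx":0.05,"ty":0,"tz":0.7,"turn":0,"fingers":0},{"tx":0.05,"ty":0,"tz":0.7,"turn":0,"fingers":0},{"tx":0.05,"ty":0,"tz":0.7,"turn":0,"fingers":0}]'; python3 meas.py; python3 - <<'E'
from h import *
c=optics.camera("top"); crop(c,240,120,380,260,4,"pics/t12.png"); cv2.imwrite("pics/tf12.png",c["frame"][:,:,::-1])
f=cv2.cvtColor(c["frame"],cv2.COLOR_RGB2HSV).astype(int); vv,uu=np.mgrid[180:225,270:330]; g=f[180:225,270:330]
P=plane(c,np.c_[uu.ravel(),vv.ravel()],60)[:,:2]-[569.6,20.6]
w=((g[...,0]<18)|(g[...,0]>168))&(g[...,1]>30)&(np.hypot(*P.T)<88).reshape(45,60)
for z in(57,70):
    p=plane(c,[[uu[w].mean(),vv[w].mean()]],z)[0,:2]-[569.6,20.6]; a=np.arctan2(p[1],p[0]); r=np.hypot(*p); print(w.sum(),uu[w].mean(),vv[w].mean(),r,np.degrees(a),"offline mm",r*np.sin(a-np.radians(160.75)))
E
```

```text
clock: 15.85
eef_pos: [402.3, -126.9, 150.2]
eef_rot: [-1.572, -0.006, 3.138]
wrist_force: [-0.2, -0.3, 0.0]
finger_gap: 0.6
clock: 16.65
eef_pos: [391.8, -266.1, 150.0]
eef_rot: [-1.572, -0.006, 3.139]
wrist_force: [0.5, 0.7, 0.1]
finger_gap: 0.4
wheel ctr [569.56166032  20.63541651] r 103.7243418827305 n 94 med|res| 0.2816553485426496
peg 48 124.15403535052982 27.901561056348612 [292.8 142. ]
peg 43 124.8744845456112 -32.253314508805474 [336.7 142.3]
peg 46 123.90036872293882 86.64416235324873 [270.1 178.1]
peg 53 123.98946145326579 -92.47006026415562 [357.9 180.5]
peg 195 123.9700631710308 158.04476963211357 [297.9 220.8]
peg 46 124.34681972729182 -152.9314538466028 [334.8 218.5]
nozzle 21 58.918801839595 166.80333355093802 [308.8 199. ]
pointer 110 176.14389772759333 160.72694152993787 154.16648195085656 189.45821834351884 [294.6 239.4]
dark tongue 5 116.53899071379264 150.23307794559273
16.7
26 308.15384615384613 198.92307692307693 59.03769893126656 164.83638342556253 offline mm 4.207049832364532
26 308.15384615384613 198.92307692307693 60.13544602529939 165.80515673467093 offline mm 5.298817122779875
```

View pics/t12.png

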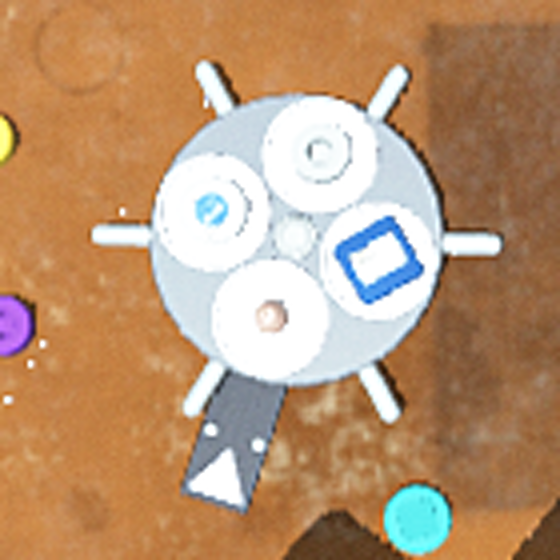

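View pics/tf12.png

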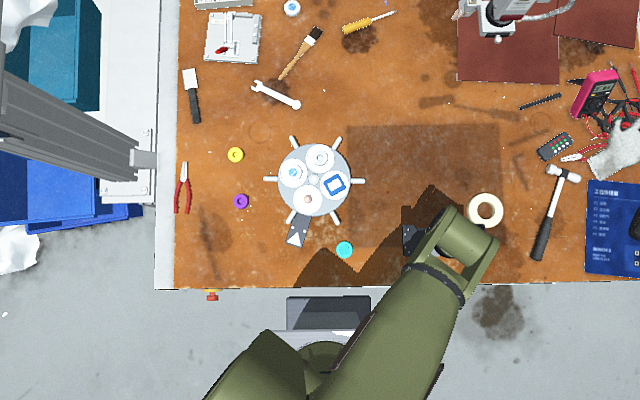

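The top view shows everything in place, with all four parts in their dishes and the tools undisturbed. However, the coarse top-view nozzle mask puts it 4–5 mm off the line, where the wrist view said 0.4 mm. To settle it I want one wrist picture showing hub, nozzle and pointer together.

```bash
python3 - <<'E'
from wr import *
s,c=wcam(); M=np.array(c["mount"],float)
for p in ([460,-60,150],[440,-80,170],[470,-70,130],[450,-100,170]):
    T=np.eye(4); T[:3,:3]=Ro.from_euler("xyz",[-np.pi/2,0,np.pi]).as_matrix(); T[:3,3]=p
    W=np.linalg.inv(T@M); c["R"]=W[:3,:3]; c["t"]=W[:3,3]
    print(p,proj(c,[[569.6,20.6,50],[513,40.6,57],[424,71,9],[400,81,9]]).round().tolist(), ((np.array(p)-s["eef_pos"])/-200).round(3))
E
```

```text
[460, -60, 150] [[236.0, 67.0], [216.0, 132.0], [210.0, 209.0], [203.0, 230.0]] [-3.40e-01 -1.03e+00  1.00e-03]
[440, -80, 170] [[219.0, 47.0], [200.0, 109.0], [197.0, 188.0], [191.0, 208.0]] [-0.24  -0.93  -0.099]
[470, -70, 130] [[218.0, 76.0], [198.0, 145.0], [195.0, 224.0], [188.0, 245.0]] [-0.39  -0.98   0.101]
[450, -100, 170] [[198.0, 58.0], [181.0, 120.0], [181.0, 196.0], [175.0, 216.0]] [-0.29  -0.83  -0.099]
```

```bash
python3 -m creep '[{"tx":-0.03,"ty":0,"tz":-0.08,"turn":0,"fingers":0},{"tx":-0.08,"ty":0,"tz":-0.22,"turn":0,"fingers":0},{"tx":-0.13,"ty":0,"tz":-0.38,"turn":0,"fingers":0},{"tx":-0.18,"ty":0,"tz":-0.55,"turn":0,"fingers":0},{"tx":-0.24,"ty":0,"tz":-0.72,"turn":0,"fingers":0},{"tx":-0.29,"ty":0,"tz":-0.86,"turn":0,"fingers":0},{"tx":-0.32,"ty":0,"tz":-0.95,"turn":0,"fingers":0},{"tx":-0.32,"ty":0,"tz":-0.95,"turn":0,"fingers":0},{"tx":-0.32,"ty":0,"tz":-0.95,"turn":0,"fingers":0}]'; python3 noz.py 13
python3 - <<'E'
from wr import *
s,c=wcam(); crop(c,120,20,330,240,3 if 0 else 2.7,"pics/w13c.png")
E
```

```text
clock: 17.7
eef_pos: [456.3, -76.0, 150.1]
eef_rot: [-1.572, -0.005, 3.141]
wrist_force: [0.9, -0.6, -0.4]
finger_gap: 0.1
nozzle px 554 px 201.0 126.0 z 44.2 74.4
top [513.3  40.1  72. ] [[ 59.5 160.9]]
44 78 centre [513.3  40.6  11.2] [[ 59.7 160.5]]
50 46 centre [513.1  41.8  11.6] [[ 60.3 159.5]]
56 113 centre [513.2  40.9  10.3] [[ 59.9 160.2]]
peg 455 [87. 57.] [[126.1  87.2]]
peg 460 [357.  71.] [[125.8 267.2]]
peg 377 [163. 175.] [[125.8 147. ]]
peg 369 [287. 181.] [[125.7 207. ]]
```

View pics/w13c.png

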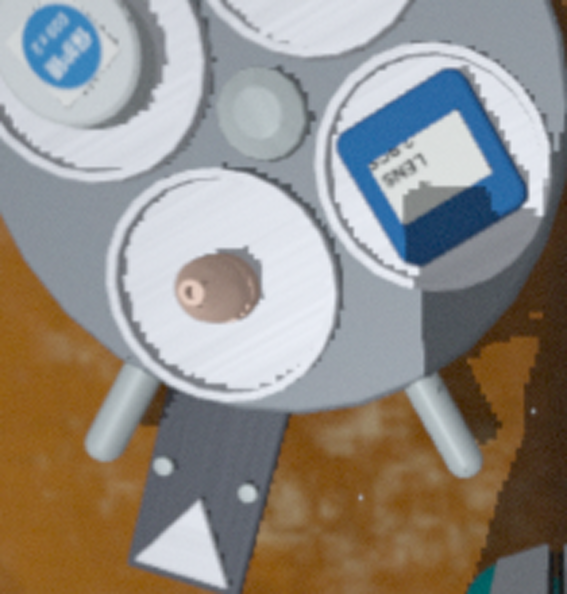

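```bash
python3 - <<'E'
from wr import *
s,c=wcam(); f=cv2.cvtColor(c["frame"],cv2.COLOR_RGB2HSV).astype(int)
hub=plane(c,[[217.0,61.9]],50)[0,:2]
vv,uu=np.mgrid[195:245,160:215]; w=(f[195:245,160:215,1]<45)&(f[195:245,160:215,2]>185)
n,L,st,ce=cv2.connectedComponentsWithStats(w.astype(np.uint8)); i=1+st[1:,4].argmax()
pc=plane(c,[ce[i]+[160,195]],9)[0,:2]; tip=plane(c,[[194.1,205.2]],9)[0,:2]
print("hub",hub,"tip",tip,"arrow centroid",pc,st[i])
n=np.array([513.2,40.7])
for nm,a,b in(("hub-tip",hub,tip),("hub-cent",hub,pc),("CT-tip",CT,tip),("CT-cent",CT,pc)):
    d=(b-a)/np.linalg.norm(b-a); print(nm,np.linalg.norm(b-a).round(1),np.degrees(np.arctan2(d[1],d[0])).round(2),"nozzle off",(d[0]*(n-a)[1]-d[1]*(n-a)[0]).round(2))
print(s["qd"].round(4),s["wrist_force"].round(1))
E
```

```text
hub [569.5002776   19.87948868] tip [424.67089855  71.61295582] arrow centroid [403.27508434  80.24068228] [ 11  11  32  32 496]
hub-tip 153.8 160.34 nozzle off -0.67
hub-cent 176.8 160.04 nozzle off -0.35
CT-tip 153.6 160.61 nozzle off -0.23
CT-cent 176.7 160.27 nozzle off 0.12
[-0.0078  0.002  -0.0016  0.0008 -0.0012  0.0009] [-0.1 -0.9  0.5]
```

In one image the hub-to-tip distance is 153.8 mm (given: 154), and the nozzle is less than 1 mm off the line. The hand hangs free, about 170 mm above the worktop. I'm handing in.

```bash
python3 -c "
from cell import manip; print(manip.sign_off())"
```

```text
the job is handed in; nothing more can be done
None
```

I turned the carousel about 130° clockwise with two pushes on neighbouring pegs, using closed fingers on the side nearest the robot. Then I moved the hand clear and handed the job in at about 18 s.

**Final check:** a wrist picture with hub, nozzle and pointer together puts the nozzle within 0.7 mm of the pointer line (limit 8 mm). It stands upright in its dish, 60 mm from the axis. The other three parts are in their dishes, and nothing on the worktop appears to have moved, judging by eye in the top view.

**Checks that failed or disagreed:**
- **First push missed:** the real fingertips end about 25 mm above the reported tool point, so the closed fingers passed over the peg and the wheel did not move. I confirmed this by depth and in the scene view, lowered the hand and pushed again.
- **First wheel fit was wrong:** it gave a radius of 114 mm instead of 104. I redid it before moving anything.
- **Top view reads further off:** its coarse nozzle mask put the nozzle 4–5 mm off the line, and the peg angles suggest about 2 mm for the dish centre. Both are still within the limit. I trusted the wrist picture because it has finer resolution and shows all three points at once.

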